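# Open the lens bay of the red parts case

## Robot

A 6-joint arm with a two-finger parallel gripper is mounted at the origin on the work surface. World frame = base frame: x ahead of the robot, y to its left, z up, the work surface at z = 0. Lengths are in m, angles in degrees, forces in N, time in s.
With the tool pointing down it reaches from about 0.35 to 0.975 m from the base axis. Payload 17.4 kg.
Tool frame: the origin (TCP) lies between the finger pads; the fingertips stand tip_extent ahead of it and the grasp point (between the pads) lies 5 mm behind it (tip_extent is the distance from the TCP to the fingertips, in m); z points along the fingers, y is the line along which they close (so a half turn about z gives the same grasp; the last joint's range is limited). The gripper opens to 85 mm and grips with 20 to 120 N. Pads are 22 mm wide; open, the fingers measure 114 mm over their backs; the gripper's body (76 mm by 85 mm) begins 54 mm behind the grasp point. The pads swing forward as they close: fully open they stand 13 mm farther back than shut.
Start: joints at [-2.166, 6.646, 82.598, -0, 90.757, -2.166], TCP at [0.675, -0, 0.245] pointing down, gripper open.
Joint ranges: [-162.19, 162.19], [-47.58, 125.68], [4.15, 143.07], [-65.23, 245.23], [0.69, 171.88], [-170.13, 170.13]. Speed limits (degrees/s): [108.29, 108.29, 127.2, 180, 180, 180].

## Interface

Orientations are given as a 3x3 rotation matrix whose columns are the frame's x, y, z axes.
In Python, from station import get_state, read_camera, finish_job, regions_of, pinpoint, tip_extent gives the robot as it stands.
- The arm moves only by the tool servo_tool, never from a script. Its argument "steps" is a list of rows, each an object with "travel": the shift along the world's x, y, z in m, a list of three; "twist": the turn, a rotation vector about the world's x, y, z in rad, a list of three; "grip": the gripper command: -1 is shut, 1 is fully open, values between are in proportion. A call has 1 to 10 rows; each row is the pose to reach, as a shift and turn from the pose commanded when the call began; what a row does not reach only later rows make up. A row lasts 1/12 s, in which the tool goes at most 41.7 mm and 7.16 degrees, less where a joint would pass 70% of its speed; a pose out of reach is approached as far as the arm can. A call with a gripper value outside its range is refused whole. The fingers move at their own pace and stop on an object; the grip force is fixed at half the most. Time passes only in rows, so rows that repeat a pose let the fingers close. It gives the time, the measured TCP pose, the force, the opening and the grip force at its end, in the units of the state.
- get_state(): the state, without advancing time (a new reading comes with each control period).
- read_camera(name): name is "scene" or "side" or "wrist"; returns a dict with "img" (384x512x3 uint8, red, green, blue), "fov_y" (degrees; the focal length in pixels is half the picture's height over the tangent of half this angle, whatever the lens; pixels are square), "cx", "cy" (the principal point, pixels), "rvec" (rotation vector, rad) and "tvec" (3), from world to camera coordinates, as OpenCV has them. Camera axes: x right, y down, z forward; pixel columns grow to the right and rows downward; lengths in m; the calibration is good to about 2 mm. A picture is of the moment at which its call begins. There is no depth.
- finish_job(): hands the job in; it is judged then, once.
Trained networks look in a picture, given as the dict that the camera call returned (one of the last four; its "shot" number tells which), for a name from the list of things; names that differ only in an ending like _2 or _b are one class to them, and where a whole thing is asked for, a point or a joint stands for the part that bears it (a point fixed in the world has none). Each returns a list of dicts, best first, with "conf" (0 to 1); they miss things now and then, are a little off and sometimes report something else, mostly with a low value. They report only what shows in the picture. A call takes as long as a camera call.
- regions_of(target, picture): "mask" (384x512 bool, what is visible of it) and "rect" ([centre column, centre row, width, height] in pixels, round what is visible of it).
- pinpoint(target, picture): "location" ([column, row] in pixels: a listed point, or the origin of a listed thing).
The state is a dict: "clock": time; "joint_positions": joint angles; "joint_vel": joint speeds; "tau": joint torques, N m; "eef_pos": TCP position; "tcp_rot": TCP orientation; "contact_force": force on the tool from outside, world axes, zero at the start; "torque": the same for the moment, N m; "width": opening from 0.0 (shut) to 1.0 (fully open); "grasp_force": force on a finger pad.
Only numpy, scipy, OpenCV 4.12 (cv2) and the standard library are available. Lean on these libraries where they do the work, as an engineer would, in place of code of your own. Each camera call takes 0.05 s, during which the arm holds its last target. There are 200 camera calls.

## Task

Of the two flat parts cases on the lamp-repair bench, open the red one at its lens bay: slide its white door along the lower track, all the way to its stop, so that it lies behind (beneath) its grey neighbour, and let go. Leave the grey door shut where it is, and do not touch the blue case.

Things in the scene. Friction and masses are not known exactly. Their poses are not given: they have to be found in the camera images.
- white_door (a joint): White door (158 x 165 mm, 5 mm thick, 0.25 kg) of the red case: how far it is slid, in m. 0 = shut, 0.105 = at its stop beneath the grey door; it may start up to 35 mm open. It runs level on the lower of two tracks, along the case's long (340 mm) side, with a friction of about 2.5 N; it stays where left and has no catch.
- white_door_pull (a point): Point in the black pull fin near the white door's outer end. Fin: 14 (x) by 30 (y) by 32 mm tall, centred on this point in x and y, its top 102 mm above the bench, the point 92 mm, the door's face 70 mm. Axes of the red case: x across, y along the tracks, z up; the door opens towards -y. Clear in x to the 85 mm high walls 80 mm away; at full travel the fin ends 16 mm short of the grey door.
- grey_door_pull (a point): Point in the like black fin (14 x 30 x 32 mm) of the red case's grey door, on the upper track: the door's face is 82 mm above the bench, the point 104 mm, the fin's top 114 mm. The door starts shut, slides freely and must stay. Same axes as the red case.
- blue_case: Bystander: fixed blue case like the red one (180 mm in x, 340 mm in y, fins up to 114 mm high), with its own white and grey doors. Origin: centre of its underside; y along its tracks, z up. The cases are screwed to the bench side by side, in either order. A fog lamp, a screwdriver and a can (120 mm tall) stand beyond them, away from the robot.

How it is judged:
By the outcome, as a careful person would: the job done as asked, in the order asked, and still so for the second after the job is handed in, with the robot touching nothing.
It also fails if it takes over 29 s, if anything falls off the work surface, if the arm or the gripper's body presses on something with over 40 N, if the wrist force passes 120 N, or if a joint passes its speed limit or range.

## Working session

There is one attempt and no reset: what is moved stays moved. The work goes in short steps, Python scripts to look and compute and a tool call to move; the robot and the scene stay as the last step left them, time stands still between calls to the robot, and variables do not carry over. Pictures are saved under pics/ and viewed, at most 10 in all, crops included, and the job is handed in when it is done.

Besides the shell and the picture viewer there is one more tool, called after "Emit:" as a command line: name --argument value ..., lists and objects as JSON in quotes. servo_tool: Moves the arm, as the interface text tells. Its arguments: {"type":"object","properties":{"steps":{"type":"array"}},"required":["steps"]}

```bash
mkdir -p pics; cat > h.py <<'E'
import numpy as np, cv2
from station import *
def P(c):
    R=cv2.Rodrigues(np.array(c["rvec"],float))[0]; t=np.array(c["tvec"],float).ravel()
    h=c["img"].shape[0]; f=h/2/np.tan(np.radians(c["fov_y"])/2)
    return R,t,f
def ray(c,px,z):
    R,t,f=P(c); d=R.T@np.array([(px[0]-c["cx"])/f,(px[1]-c["cy"])/f,1]); o=-R.T@t
    return o+d*(z-o[2])/d[2]
E
python3 - <<'E'
from h import *
print("tip",tip_extent if not callable(tip_extent) else tip_extent())
ims=[]
for n in ["scene","side","wrist"]:
    c=read_camera(n); ims.append(c["img"])
    for t,z in [("white_door_pull",.092),("grey_door_pull",.104),("blue_case",0)]:
        for r in pinpoint(t,c)[:3]: print(n,t,round(r["conf"],2),np.round(r["location"]),np.round(ray(c,r["location"],z),3))
    cv2.imwrite(f"pics/{n}0.png",c["img"][:,:,::-1])
E
```

```text
tip 0.014
scene white_door_pull 0.74 [222. 192.] [ 0.563 -0.062  0.092]
scene white_door_pull 0.4 [312. 286.] [0.612 0.238 0.092]
scene grey_door_pull 0.68 [154. 138.] [ 0.559 -0.33   0.104]
scene blue_case 0.89 [310. 292.] [0.571 0.214 0.   ]
side white_door_pull 0.84 [281. 210.] [ 0.573 -0.046  0.092]
side grey_door_pull 0.67 [294. 297.] [ 0.574 -0.327  0.104]
side blue_case 0.8 [268. 180.] [0.555 0.188 0.   ]
wrist white_door_pull 0.74 [160. 232.] [ 0.56  -0.061  0.092]
```

View pics/scene0.png

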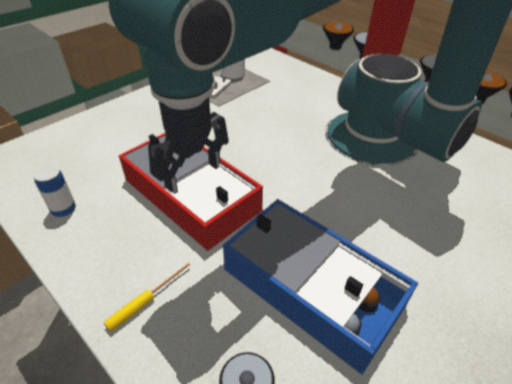

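View pics/wrist0.png

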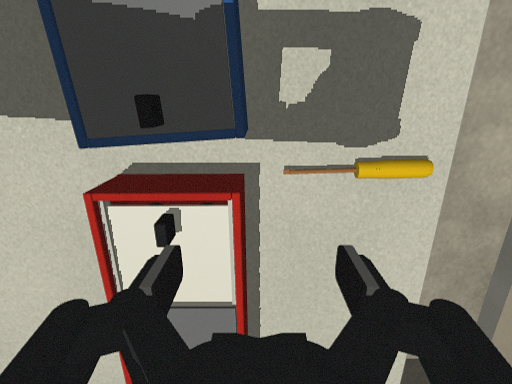

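View pics/side0.png

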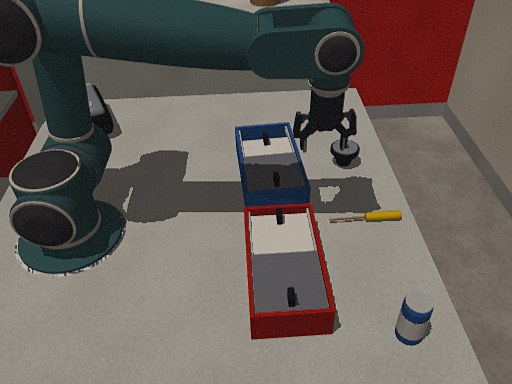

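The scene and side views agree. The red case is at -y with its white fin at about scene (222,192), wrist (165,230) and side (281,216), and its grey fin at scene (154,150) and side (291,297). The blue case is at +y. Next I'll get the case's yaw.

```bash
python3 - <<'E'
from h import *
s=get_state(); print(np.round(s["tcp_rot"],3).tolist(),s["eef_pos"])
for n in ["scene","side","wrist"]:
    c=read_camera(n)
    hsv=cv2.cvtColor(c["img"],cv2.COLOR_RGB2HSV)
    m=((hsv[...,1]>150)&((hsv[...,0]<6)|(hsv[...,0]>174))&(hsv[...,2]>60)).astype(np.uint8)
    k,l,st,_=cv2.connectedComponentsWithStats(m)
    if n=="side": m[:190]=0
    if n=="scene": m[:130]=0
    ys,xs=np.nonzero(m)
    hull=cv2.convexHull(np.c_[xs,ys].astype(np.int32)); ap=cv2.approxPolyDP(hull,4,True)[:,0]
    print(n,[(p.tolist(),np.round(ray(c,p,.085)[:2],3).tolist()) for p in ap])
    if n=="wrist":
        for p in [(86,195),(243,193),(108,206),(232,206),(117,306),(233,304),(165,215),(165,230)]: print(p,np.round(ray(c,p,.07),3),np.round(ray(c,p,.085),3),np.round(ray(c,p,.102),3))
E
```

```text
[[-0.0, 1.0, -0.0], [1.0, 0.0, -0.0], [-0.0, -0.0, -1.0]] [6.75010491e-01 2.29757580e-05 2.45312524e-01]
scene [([260, 210], [0.537, 0.033]), ([207, 249], [0.689, 0.033]), ([127, 179], [0.688, -0.26]), ([120, 155], [0.651, -0.352]), ([163, 134], [0.52, -0.352]), ([203, 147], [0.479, -0.231]), ([261, 186], [0.479, -0.02])]
side [([331, 333], [0.639, -0.406]), ([251, 338], [0.479, -0.406]), ([244, 207], [0.479, -0.019]), ([311, 203], [0.655, -0.018]), ([334, 306], [0.657, -0.343])]
wrist [([247, 333], [0.659, -0.22]), ([126, 383], [0.477, -0.316]), ([83, 194], [0.476, -0.018]), ([118, 175], [0.519, 0.005]), ([243, 174], [0.658, 0.006])]
(86, 195) [ 0.469 -0.024  0.07 ] [ 0.479 -0.019  0.085] [ 0.49  -0.013  0.102]
(243, 193) [ 0.656 -0.022  0.07 ] [ 0.657 -0.016  0.085] [ 0.658 -0.01   0.102]
(108, 206) [ 0.492 -0.038  0.07 ] [ 0.501 -0.032  0.085] [ 0.512 -0.025  0.102]
(232, 206) [ 0.643 -0.038  0.07 ] [ 0.644 -0.032  0.085] [ 0.646 -0.025  0.102]
(117, 306) [ 0.478 -0.188  0.07 ] [ 0.488 -0.174  0.085] [ 0.499 -0.159  0.102]
(233, 304) [ 0.639 -0.184  0.07 ] [ 0.641 -0.171  0.085] [ 0.643 -0.156  0.102]
(165, 215) [ 0.56 -0.05  0.07] [ 0.566 -0.044  0.085] [ 0.572 -0.036  0.102]
(165, 230) [ 0.558 -0.071  0.07 ] [ 0.564 -0.063  0.085] [ 0.57  -0.054  0.102]
```

The case is square to the world axes: x 0.478–0.658, y -0.358 to -0.018. The tool already closes along x.

Emit:
servo_tool --steps '[{"travel":[-0.03,-0.018,-0.02],"twist":[0,0,0],"grip":1},{"travel":[-0.06,-0.036,-0.04],"twist":[0,0,0],"grip":1},{"travel":[-0.09,-0.05,-0.06],"twist":[0,0,0],"grip":1},{"travel":[-0.108,-0.06,-0.08],"twist":[0,0,0],"grip":1},{"travel":[-0.108,-0.06,-0.085],"twist":[0,0,0],"grip":1},{"travel":[-0.108,-0.06,-0.085],"twist":[0,0,0],"grip":1}]'

```text
clock: 1.25
eef_pos: [0.566, -0.0604, 0.1592]
tcp_rot: [[0.001, 1.0, -0.001], [1.0, -0.001, 0.0], [0.0, -0.001, -1.0]]
contact_force: [0.2, -0.6, 0.9]
width: 1.003
grasp_force: 0.0
```

```bash
python3 - <<'E'
from h import *
for n in ["scene","side","wrist"]:
    c=read_camera(n)
    for r in pinpoint("white_door_pull",c)[:3]: print(n,round(r["conf"],2),np.round(r["location"]),np.round(ray(c,r["location"],.092),3))
    for r in regions_of("white_door_pull",c)[:3]: print(n,round(r["conf"],2),np.round(r["rect"]))
    cv2.imwrite(f"pics/{n}1.png",c["img"][:,:,::-1])
R,t,f=P(c); print("cam",-R.T@t, get_state()["eef_pos"])
for x,y,z in [(.568,-.06,.102),(.568,-.045,.07)]:
    q=R@np.array([x,y,z])+t; print(q[:2]/q[2]*f+[c["cx"],c["cy"]])
E
```

```text
scene 0.61 [225. 193.] [ 0.56  -0.057  0.092]
scene 0.83 [209. 190.  86.  62.]
side 0.77 [283. 212.] [ 0.578 -0.052  0.092]
side 0.93 [284. 228.  61.  48.]
wrist 0.85 [255. 214.] [ 0.564 -0.062  0.092]
wrist 0.69 [253. 246. 174. 138.]
cam [0.56724393 0.02381096 0.28914886] [ 0.56737832 -0.05983224  0.16054202]
[259.11369549 216.73336993]
[259.03579062 185.17585159]
```

View pics/wrist1.png

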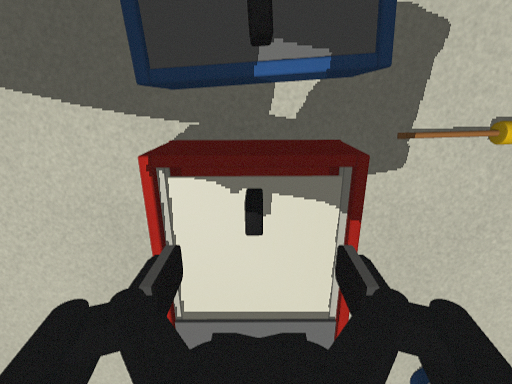

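The fin sits at wrist (254,188–235), centred between the fingers, so x≈0.565 and y≈-0.059. I'll partly close in the air to check how tip_extent depends on the opening.

Emit:
servo_tool --steps '[{"travel":[-0.001,0,0],"twist":[0,0,0],"grip":-0.65},{"travel":[-0.001,0,0],"twist":[0,0,0],"grip":-0.65},{"travel":[-0.001,0,0],"twist":[0,0,0],"grip":-0.65},{"travel":[-0.001,0,0],"twist":[0,0,0],"grip":-0.65},{"travel":[-0.001,0,0],"twist":[0,0,0],"grip":-0.65},{"travel":[-0.001,0,0],"twist":[0,0,0],"grip":-0.65}]'

```text
clock: 2.2
eef_pos: [0.566, -0.06, 0.1603]
tcp_rot: [[-0.0, 1.0, 0.0], [1.0, 0.0, -0.0], [-0.0, 0.0, -1.0]]
contact_force: [-0.0, -0.3, -0.8]
width: 0.177
grasp_force: 0.0
```

```bash
python3 - <<'E'
from h import *
print(tip_extent,get_state()["width"])
c=read_camera("side");cv2.imwrite("pics/side2.png",cv2.resize(c["img"][60:260,200:400,::-1],None,fx=3,fy=3))
R,t,f=P(c)
for z in (.10,.16):
  q=R@np.array([.566,-.06,z])+t; print(q[:2]/q[2]*f+[c["cx"],c["cy"]])
E
```

```text
0.014 0.17676345626169285
[278.73790302 211.60543236]
[278.9955526  193.78145251]
```

View pics/side2.png

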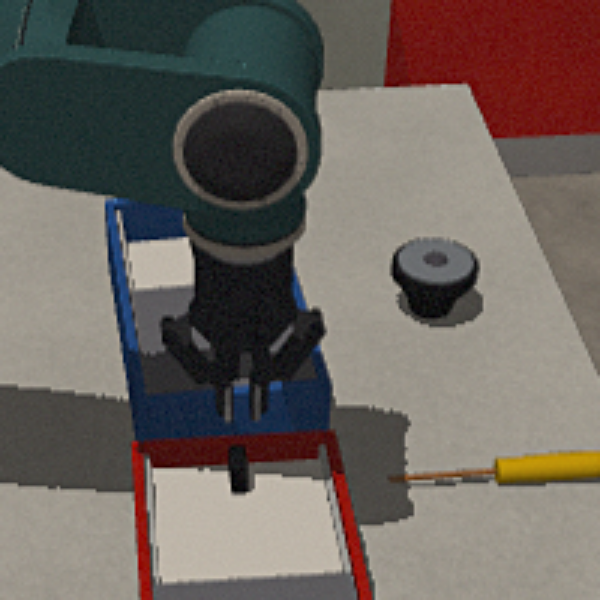

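The tips are about 10–14 mm below the TCP when nearly closed, so tip_extent is fixed at 14 mm. The fin lies straight below. I'll reopen and then descend.

Emit:
servo_tool --steps '[{"travel":[-0.001,0.001,0],"twist":[0,0,0],"grip":0.4},{"travel":[-0.001,0.001,0],"twist":[0,0,0],"grip":0.4},{"travel":[-0.001,0.001,0],"twist":[0,0,0],"grip":0.4},{"travel":[-0.001,0.001,-0.02],"twist":[0,0,0],"grip":0.4},{"travel":[-0.001,0.001,-0.04],"twist":[0,0,0],"grip":0.4},{"travel":[-0.001,0.001,-0.058],"twist":[0,0,0],"grip":0.4},{"travel":[-0.001,0.001,-0.068],"twist":[0,0,0],"grip":0.4},{"travel":[-0.001,0.001,-0.068],"twist":[0,0,0],"grip":0.4}]'

```text
clock: 2.92
eef_pos: [0.564, -0.0589, 0.0901]
tcp_rot: [[-0.0, 1.0, -0.003], [1.0, 0.0, 0.0], [0.0, -0.003, -1.0]]
contact_force: [-0.9, -0.1, -0.6]
width: 0.697
grasp_force: 0.0
```

```bash
python3 - <<'E'
from h import *
c=read_camera("wrist");cv2.imwrite("pics/wrist2.png",c["img"][:,:,::-1])
E
```

```text
(no output)
```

View pics/wrist2.png

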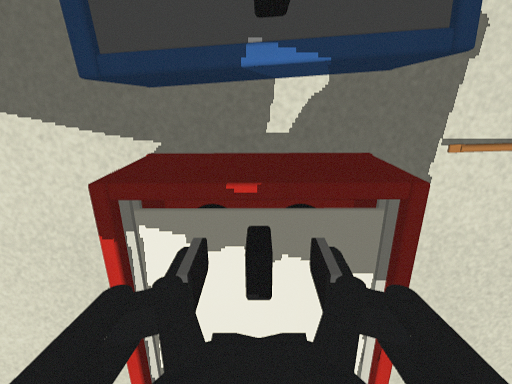

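The fin at (258,226–300) is centred between the pads at columns 207 and 312, so I'll close.

Emit:
servo_tool --steps '[{"travel":[0,0,0],"twist":[0,0,0],"grip":-1},{"travel":[0,0,0],"twist":[0,0,0],"grip":-1},{"travel":[0,0,0],"twist":[0,0,0],"grip":-1},{"travel":[0,0,0],"twist":[0,0,0],"grip":-1},{"travel":[0,0,0],"twist":[0,0,0],"grip":-1},{"travel":[0,0,0],"twist":[0,0,0],"grip":-1}]'

```text
clock: 3.47
eef_pos: [0.5642, -0.0591, 0.0935]
tcp_rot: [[-0.0, 1.0, -0.002], [1.0, 0.0, -0.0], [-0.0, -0.002, -1.0]]
contact_force: [-16.8, 0.1, 14.4]
width: 0.152
grasp_force: 59.8
```

Emit:
servo_tool --steps '[{"travel":[-0.001,0,0.001],"twist":[0,0,0],"grip":-1},{"travel":[-0.002,0,0.002],"twist":[0,0,0],"grip":-1},{"travel":[-0.002,-0.004,0.002],"twist":[0,0,0],"grip":-1},{"travel":[-0.002,-0.01,0.002],"twist":[0,0,0],"grip":-1},{"travel":[-0.002,-0.018,0.002],"twist":[0,0,0],"grip":-1},{"travel":[-0.002,-0.026,0.002],"twist":[0,0,0],"grip":-1},{"travel":[-0.002,-0.034,0.002],"twist":[0,0,0],"grip":-1},{"travel":[-0.002,-0.04,0.002],"twist":[0,0,0],"grip":-1},{"travel":[-0.002,-0.04,0.002],"twist":[0,0,0],"grip":-1}]'

```text
clock: 4.22
eef_pos: [0.564, -0.0997, 0.0937]
tcp_rot: [[0.0, 1.0, 0.003], [1.0, -0.0, -0.0], [-0.0, 0.003, -1.0]]
contact_force: [15.9, -1.7, -16.3]
width: 0.15
grasp_force: 60.7
```

Emit:
servo_tool --steps '[{"travel":[0.001,-0.004,-0.001],"twist":[0,0,0],"grip":-1},{"travel":[0.001,-0.01,-0.001],"twist":[0,0,0],"grip":-1},{"travel":[0.001,-0.018,-0.001],"twist":[0,0,0],"grip":-1},{"travel":[0.001,-0.026,-0.001],"twist":[0,0,0],"grip":-1},{"travel":[0.001,-0.033,-0.001],"twist":[0,0,0],"grip":-1},{"travel":[0.001,-0.038,-0.001],"twist":[0,0,0],"grip":-1},{"travel":[0.001,-0.042,-0.001],"twist":[0,0,0],"grip":-1},{"travel":[0.001,-0.042,-0.001],"twist":[0,0,0],"grip":-1}]'

```text
clock: 4.88
eef_pos: [0.5643, -0.1421, 0.0935]
tcp_rot: [[0.001, 1.0, 0.001], [1.0, -0.001, -0.001], [-0.001, 0.001, -1.0]]
contact_force: [5.1, -2.2, -0.6]
width: 0.149
grasp_force: 63.1
```

Emit:
servo_tool --steps '[{"travel":[0,-0.002,0],"twist":[0,0,0],"grip":-1},{"travel":[0,-0.004,0],"twist":[0,0,0],"grip":-1},{"travel":[0,-0.006,0],"twist":[0,0,0],"grip":-1},{"travel":[0,-0.008,0],"twist":[0,0,0],"grip":-1},{"travel":[0,-0.008,0],"twist":[0,0,0],"grip":-1}]'

```text
clock: 5.3
eef_pos: [0.5643, -0.1491, 0.0936]
tcp_rot: [[-0.0, 1.0, 0.001], [1.0, 0.0, -0.0], [-0.0, 0.001, -1.0]]
contact_force: [5.1, -0.3, 0.1]
width: 0.148
grasp_force: 63.2
```

Emit:
servo_tool --steps '[{"travel":[0,-0.002,0],"twist":[0,0,0],"grip":-1},{"travel":[0,-0.004,0],"twist":[0,0,0],"grip":-1},{"travel":[0,-0.005,0],"twist":[0,0,0],"grip":-1},{"travel":[0,-0.005,0],"twist":[0,0,0],"grip":-1}]'

```text
clock: 5.63
eef_pos: [0.5643, -0.1524, 0.0936]
tcp_rot: [[-0.001, 1.0, 0.001], [1.0, 0.001, 0.003], [0.003, 0.001, -1.0]]
contact_force: [2.9, 15.8, 2.9]
width: 0.148
grasp_force: 63.7
```

Emit:
servo_tool --steps '[{"travel":[0,-0.001,0],"twist":[0,0,0],"grip":-1},{"travel":[0,-0.001,0],"twist":[0,0,0],"grip":-1},{"travel":[0,-0.001,0],"twist":[0,0,0],"grip":-1}]'

```text
clock: 5.88
eef_pos: [0.5643, -0.1525, 0.0936]
tcp_rot: [[-0.001, 1.0, 0.0], [1.0, 0.001, 0.005], [0.005, 0.0, -1.0]]
contact_force: [2.5, 23.6, 5.7]
width: 0.151
grasp_force: 63.9
```

```bash
python3 - <<'E'
from h import *
c=read_camera("wrist");cv2.imwrite("pics/wrist3.png",c["img"][:,:,::-1]); print(get_state()["contact_force"])
E
```

```text
[ 3.25304966 22.8769781   6.22766865]
```

View pics/wrist3.png

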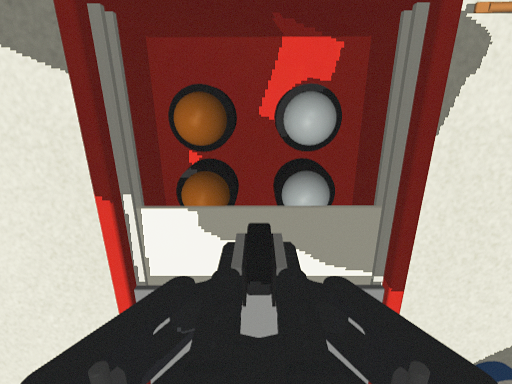

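At y=-0.1525 the door stands firm against its stop, and the lens bay is uncovered above wrist row 205. I'll ease the load off, release and lift.

Emit:
servo_tool --steps '[{"travel":[0,0.0015,0],"twist":[0,0,0],"grip":-1},{"travel":[0,0.0015,0],"twist":[0,0,0],"grip":0.3},{"travel":[0,0.0015,0],"twist":[0,0,0],"grip":0.3},{"travel":[0,0.0015,0],"twist":[0,0,0],"grip":0.3},{"travel":[0,0.0015,0],"twist":[0,0,0],"grip":0.3},{"travel":[0,0.0015,0],"twist":[0,0,0],"grip":0.3},{"travel":[0,0.0015,0.01],"twist":[0,0,0],"grip":0.3},{"travel":[0,0.0015,0.04],"twist":[0,0,0],"grip":0.3},{"travel":[0,0.0015,0.075],"twist":[0,0,0],"grip":0.3},{"travel":[0,0.0015,0.1],"twist":[0,0,0],"grip":0.3}]'

```text
clock: 6.77
eef_pos: [0.5641, -0.1537, 0.1968]
tcp_rot: [[0.0, 1.0, 0.002], [1.0, -0.0, -0.001], [-0.001, 0.002, -1.0]]
contact_force: [-0.7, 0.4, -0.2]
width: 0.648
grasp_force: 0.0
```

Emit:
servo_tool --steps '[{"travel":[0.0,0.02,0.03],"twist":[0,0,0],"grip":0.3},{"travel":[0.0,0.03,0.05],"twist":[0,0,0],"grip":0.3},{"travel":[0.0,0.03,0.05],"twist":[0,0,0],"grip":0.3},{"travel":[0.0,0.03,0.05],"twist":[0,0,0],"grip":0.3}]'

```text
clock: 7.1
eef_pos: [0.5643, -0.1233, 0.2452]
tcp_rot: [[-0.001, 1.0, 0.003], [1.0, 0.001, -0.001], [-0.001, 0.003, -1.0]]
contact_force: [0.7, 0.1, -0.9]
width: 0.651
grasp_force: 0.0
```

```bash
python3 - <<'E'
from h import *
c=read_camera("side");cv2.imwrite("pics/side4.png",c["img"][:,:,::-1])
for n in ("scene","wrist","side"):
    d=read_camera(n)
    for t,z in [("white_door_pull",.092),("grey_door_pull",.104)]:
        for r in pinpoint(t,d)[:2]: print(n,t,round(r["conf"],2),np.round(r["location"]),np.round(ray(d,r["location"],z),3))
E
```

```text
scene white_door_pull 0.62 [197. 171.] [ 0.557 -0.16   0.092]
scene grey_door_pull 0.85 [157. 135.] [ 0.546 -0.337  0.104]
wrist white_door_pull 0.7 [261. 333.] [ 0.566 -0.333  0.092]
wrist white_door_pull 0.6 [257. 209.] [ 0.561 -0.155  0.092]
wrist grey_door_pull 0.68 [262. 332.] [ 0.567 -0.319  0.104]
side white_door_pull 0.58 [287. 237.] [ 0.579 -0.142  0.092]
side grey_door_pull 0.86 [291. 293.] [ 0.569 -0.316  0.104]
```

View pics/side4.png

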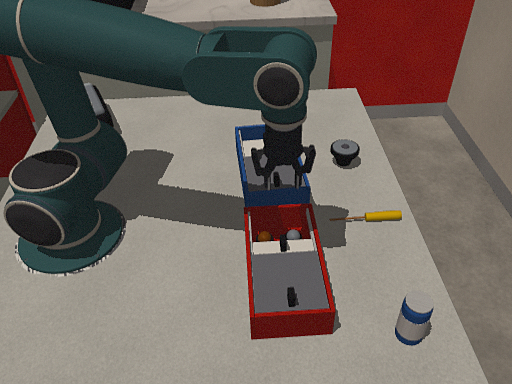

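The bay is open with lenses showing at (265,237) and (293,235). The white fin is at (283,245), and the grey door is still shut with its fin at (291,297). Nothing is in contact, so I'll hand in.

```bash
python3 -c "
from station import *
print(finish_job())"
```

```text
the job is handed in; nothing more can be done
None
```

The red case's white door is slid to its stop beneath the grey door and released, the grey door is still shut, the blue case was not touched, and the job was handed in at about 7 s; no verdict was shown.

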